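# Seat the two-flat heating insert in the hotplate bowl and load the amber jar

### The job

The aluminium insert in the hotplate's blue bowl was dropped in with its two flats out of line with the bowl's, so it stands proud: push it round by its upright handles, without lifting it out, until the flats match and it sinks fully home with its flange down on the bowl's rim. Only then set the small amber jar upright in the insert's well, lowering it onto the bottom rather than dropping it, and let go. Do not knock over the other bottles.

Things in the scene. Friction and masses are not known exactly. Their poses are not given: they have to be found in the camera images.
- bowl_mouth (a point): centre of the mouth (rim plane) of the blue bowl on a fixed white hotplate (215 x 156 mm, top 56 mm high). Bowl 50 mm high, 128 mm across, two outer flats 108 mm apart; its slippery round bore of 92 mm narrows 32 mm below the rim to a pocket with two flats 64 mm apart, parallel to the outer ones. x axis: square to the flats; z up
- insert_flange (a point): centre of the top of the loose aluminium insert's flange: 8 mm thick, 128 mm across, two flats 108 mm apart like the bowl's. x axis: square to the flats; y axis: through both handles. It fits either way round: x along or against the bowl's x within 0.05 rad, and it falls home. Out of line (0.6 rad or more at the start) this point is 20 mm above bowl_mouth, home 8 mm
- insert_well (a point): centre of the floor of the insert's well: a round hole 51 mm wide and 28 mm deep, its mouth flared to 62 mm, in the middle of the flange; z up
- handle_a (a point): middle of the free height of one upright black handle, a round post 12 mm thick that stands 33 mm above the flange, 55 mm from the insert's axis on its +y side; this point is 18 mm above the flange's top
- handle_b (a point): the same on the other handle, on the -y side
- jar_center (a point): centre, half-way up, of the small amber glass jar with a pale amber lid: 43 mm diameter, 111 mm high, 0.09 kg; full width up to about 75 mm from its base, lid 33 mm wide. z up along the jar
- dropper_bottle: clear dropper bottle with a long glass stopper, a bystander: 57 mm diameter, 160 mm high; origin at its underside
- stop_bottle: clear bottle with a glass ball stopper, a bystander: 57 mm diameter, 174 mm high; origin at its underside
- heating_insert: the same insert (0.6 kg); its origin lies at the centre of its underside, 52 mm below insert_flange, same axes. Below the flange it is 91 mm in diameter, 44 mm high, its lowest 12 mm with two flats 61 mm apart. Proud, it turns about the bowl's axis under a few newtons at a handle (and may rock slightly near its place); in line it falls 12 mm by its own weight and then cannot turn further
- amber_jar: the same jar; its origin lies at the centre of its underside
There are look-alikes about, which are no part of the job. Leave any pink, red or yellow look-alike of the amber_jar alone.

How it is judged:
On the way, in this order (a step that is already met when the one before it is completed fails the run):
1. the insert is turned until it sinks home in the bowl, before the jar is in it (z of insert_flange in the frame of bowl_mouth below 0.0105 m and angle between the x axis of insert_flange and the x axis of bowl_mouth, either way round below 0.1 rad and horizontal distance between jar_center and insert_flange above 0.03 m), for 0.2 s.
2. the jar is lowered to within 10 mm of the floor of the well while still held (z of amber_jar in the frame of insert_well below 0.01 m and horizontal distance between amber_jar and insert_well below 0.006 m and contact force between the fingers and amber_jar above 0.5 N), for 0.1 s.
At the end, for the whole second after the job is handed in: The insert is home: its flange lies within 2.5 mm of the bowl's rim, level, its flats in line with the bowl's within 0.1 rad; the amber jar stands upright (within 0.12 rad) on the floor of the well (within 3 mm), released and at rest (z of insert_flange in the frame of bowl_mouth below 0.0105 m and angle between the x axis of insert_flange and the x axis of bowl_mouth, either way round below 0.1 rad and angle between insert_flange's own z axis and vertical below 0.04 rad and z of amber_jar in the frame of insert_well below 0.003 m and horizontal distance between amber_jar and insert_well below 0.006 m and angle between amber_jar's own z axis and vertical below 0.12 rad and linear speed of each of amber_jar, heating_insert below 0.02 m/s); the robot touches nothing.
It fails at once if the insert is lifted out of the bowl (more than 10 mm above where it stood at first) (z of insert_flange in the frame of bowl_mouth above 0.03 m).
It fails at once if the jar is tipped by more than 0.6 rad (angle between amber_jar's own z axis and vertical above 0.6 rad).
It fails at once if the dropper bottle is knocked over (angle between dropper_bottle's own z axis and vertical above 0.5 rad).
It fails at once if the stoppered bottle is knocked over (angle between stop_bottle's own z axis and vertical above 0.5 rad).
It also fails if it takes over 61 s, if anything falls off the work surface, if the arm or the gripper's body presses on something with over 40 N, if the wrist force passes 120 N, or if a joint passes its speed limit or range.

### The arm

A 7-joint arm with a two-finger parallel gripper is mounted at the origin on a cart in front of the work surface, level with it; the furniture and walls round the work are solid. World frame = base frame: x ahead of the robot, y to its left, z up, the work surface at z = 0. Lengths are in m, angles in rad, forces in N, time in s.
With the tool pointing down it reaches from about 0.4 to 0.85 m from the base axis. Payload 10.4 kg.
Tool frame: the origin (TCP) lies between the finger pads; the fingertips stand 17 mm ahead of it and the grasp point (between the pads) lies 2 mm behind it; z points along the fingers, y is the line along which they close (so a half turn about z gives the same grasp; the last joint's range is limited). The gripper opens to 85 mm and grips with 20 to 120 N. Pads are 22 mm wide; open, the fingers measure 114 mm over their backs; the gripper's body (76 mm by 85 mm) begins 54 mm behind the grasp point. The pads swing forward as they close: fully open they stand 13 mm farther back than shut.
Start: joints at [1.136, 0.332, -0.065, 1.46, 0.022, 1.35, -0.088], TCP at [0.25, -0.573, 0.248] pointing down, gripper open.
Joint ranges: [-2.6, 2.6], [-0.5, 2.12], [-1.47, 1.34], [0.16, 2.42], [-1.27, 4.41], [0.06, 2.06], [-2.6, 2.6]. Speed limits (rad/s): [2.22, 2.22, 2.79, 2.79, 3.14, 3.14, 3.14].

### API

Orientations are given as a unit quaternion [x, y, z, w].
In Python, from workcell import readout, imaging, manip gives the robot as it stands. The module is installed in compiled form; this text tells all that it offers.
- The arm moves only by the shell command python3 -m crank 'ROWS' [OPENING] [FORCE]. ROWS is JSON, a list of rows, each a list of 4 numbers: the shift along the tool's x, y, z as a fraction of full scale, then the turn about the tool's z as a fraction of full scale. In form: [[x, y, z, yaw], ...]. A call has 1 to 5 rows; each row is the pose to reach, as a shift and turn from the pose commanded when the call began, along the tool's axes at that moment; what a row does not reach only later rows make up. Full scale, the value 1, is 400 mm for a shift and 60 degrees for a turn. A row lasts 1/12 s, in which the tool goes at most 41.7 mm and 7.16 degrees, less where a joint would pass 70% of its speed; a pose out of reach is approached as far as the arm can. A call with a number of a shift or a turn outside -1 to 1 is refused whole. A call with a gripper value outside its range is refused whole. OPENING is the gripper command: -1 is shut, 1 is fully open, values between are in proportion, set as the call begins (- or left out, the last holds). The fingers move at their own pace and stop on an object; FORCE is the grip in N (left out, the last holds). Time passes only in rows, so rows that repeat a pose let the fingers close. It gives the time, the measured TCP pose, the force, the opening and the grip force at its end, in the units of the state.
- readout.get_obs(): the state, without advancing time (a new reading comes with each control period).
- imaging.camera(name): name is "side" or "top" or "wrist"; returns a dict with "color" (480x640x3 uint8, red, green, blue), "fx", "fy", "cx", "cy" (pixels), "rvec" (rotation vector, rad) and "tvec" (3), from world to camera coordinates, as OpenCV has them. Camera axes: x right, y down, z forward; pixel columns grow to the right and rows downward; lengths in m; the calibration is good to about 2 mm. The wrist camera is an equidistant fisheye: a pixel r from the principal point sees the ray r / f radians off the axis. A picture is of the moment at which its call begins. There is no depth.
- manip.hand_in(): hands the job in; it is judged then, once.
The state is a dict: "clock": time; "joint_pos": joint angles; "joint_velocities": joint speeds; "tau": joint torques, N m; "position": TCP position; "ee_rot": TCP orientation; "ft_force": force on the tool from outside, world axes, zero at the start; "torque": the same for the moment, N m; "grip_width": opening from 0.0 (shut) to 1.0 (fully open); "grasp_force": force on a finger pad.
Only numpy, scipy, OpenCV 4.12 (cv2) and the standard library are available. Lean on these libraries where they do the work, as an engineer would, in place of code of your own. Each camera call takes 0.05 s, during which the arm holds its last target. There are 200 camera calls.

## Working session

There is one attempt and no reset: what is moved stays moved. The work goes in short steps, Python scripts to look and compute and a shell command to move; the robot and the scene stay as the last step left them, time stands still between calls to the robot, and variables do not carry over. Pictures are saved under pics/ and viewed, at most 10 in all, crops included, and the job is handed in when it is done.

```bash
mkdir -p pics && python3 - <<'E'
from workcell import readout, imaging
import cv2, pickle
print(readout.get_obs())
ims={}
for n in ("side","top","wrist"):
    c=imaging.camera(n); ims[n]=c
    cv2.imwrite(f"pics/{n}0.png",c["color"][:,:,::-1])
    print(n,c["fx"],c["fy"],c["cx"],c["cy"],c["rvec"],c["tvec"])
pickle.dump(ims,open("ims0.pkl","wb"))
E
```

```text
{'clock': 0.0, 'joint_pos': array([ 1.13641874,  0.33289667, -0.06470384,  1.46088986,  0.02159036,
        1.3498899 , -0.08850672]), 'joint_velocities': array([ 0.00131928,  0.00165063,  0.00049832, -0.0004249 , -0.00063812,
       -0.00048154,  0.00085467]), 'tau': array([-2.49640852e-04, -6.25434136e+01,  4.87953576e-02, -3.91598511e+01,
        1.60462072e-02,  9.99575568e-03,  2.95720679e-05]), 'position': array([ 0.25002093, -0.57245622,  0.247525  ]), 'ee_rot': array([ 9.78877931e-01,  2.04444403e-01, -1.66842813e-04, -6.74029464e-04]), 'ft_force': array([-0.16313862, -0.2913105 ,  0.08739978]), 'torque': array([ 0.00743905, -0.00936573,  0.03912284]), 'grasp_force': 0.0, 'grip_width': 1.000210566123792}
side 464.4099343716126 464.4099343716126 323.83344840558107 242.6507053526042 [ 0.00816583 -2.76599543  1.43937303] [0.60683501 0.05894273 1.30751789]
top 618.69729066198 618.69729066198 320.1628827830857 240.9536780280648 [ 1.59947732 -2.1049502   0.73833891] [0.25795256 0.51492316 1.35211222]
wrist 371.64829954431775 371.64829954431775 316.8971395180286 242.36493700385847 [-2.41230782  1.57904628  0.23922496] [-0.62484282 -0.03746724  0.37816676]
```

View pics/top0.png

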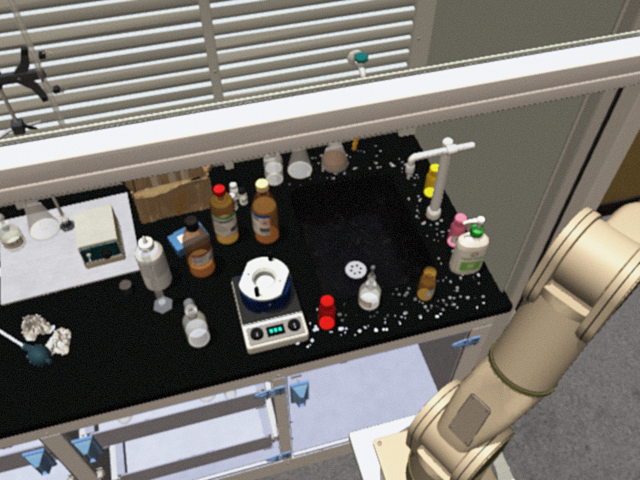

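View pics/side0.png

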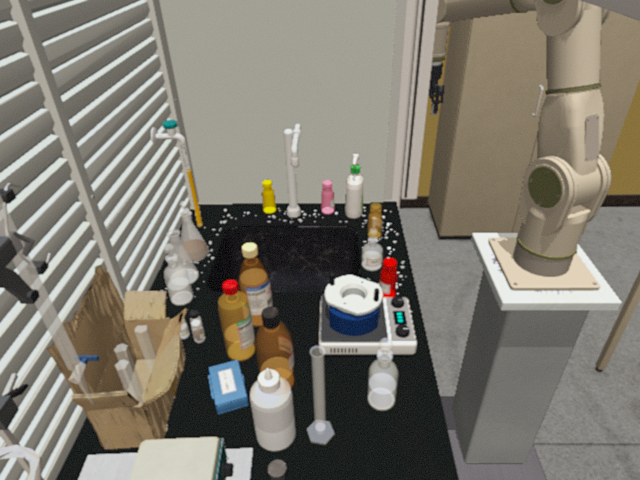

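The top view shows the hotplate and bowl near (265,290). The jar candidates there are amber at (427,284), red at (327,312), pink at (457,230) and yellow at (431,180). Only the one at (427,284), side view (375,220), is amber with a pale amber lid, so I'll confirm it in an enlarged crop.

```bash
cat > h.py <<'E'
import numpy as np, cv2
def ray(c,u,v):
    R=cv2.Rodrigues(np.array(c["rvec"],float))[0]; t=np.array(c["tvec"],float)
    d=np.array([(u-c["cx"])/c["fx"],(v-c["cy"])/c["fy"],1.])
    if c.get("fish"):
        r=np.hypot(d[0],d[1]); d=np.array([d[0]/r*np.sin(r),d[1]/r*np.sin(r),np.cos(r)])
    return -R.T@t, R.T@(d/np.linalg.norm(d))
def onz(c,u,v,z):
    o,d=ray(c,u,v); return o+d*(z-o[2])/d[2]
def two(a,pa,b,pb):
    A=np.zeros((3,3));y=np.zeros(3)
    for c,p in((a,pa),(b,pb)):
        o,d=ray(c,*p);P=np.eye(3)-np.outer(d,d);A+=P;y+=P@o
    X=np.linalg.solve(A,y); o,d=ray(a,*pa); return X,np.linalg.norm((np.eye(3)-np.outer(d,d))@(X-o))*2
def proj(c,X):
    R=cv2.Rodrigues(np.array(c["rvec"],float))[0]; p=R@np.array(X,float)+np.array(c["tvec"],float)
    if c.get("fish"):
        r=np.hypot(p[0],p[1]);th=np.arctan2(r,p[2]);return np.array([c["cx"]+c["fx"]*th*p[0]/r,c["cy"]+c["fy"]*th*p[1]/r])
    return np.array([c["cx"]+c["fx"]*p[0]/p[2],c["cy"]+c["fy"]*p[1]/p[2]])
E
python3 - <<'E'
import pickle,cv2,numpy as np
ims=pickle.load(open("ims0.pkl","rb"))
def crop(n,x,y,w,h): return cv2.resize(ims[n]["color"][y:y+h,x:x+w,::-1],(400,300),interpolation=cv2.INTER_CUBIC)
a=np.hstack([crop("top",215,250,80,60),crop("side",313,270,80,60)])
b=np.hstack([crop("top",387,254,80,60),crop("side",335,190,80,60)])
cv2.imwrite("pics/c1.png",np.vstack([a,b]))
E
```

```text
(no output)
```

View pics/c1.png

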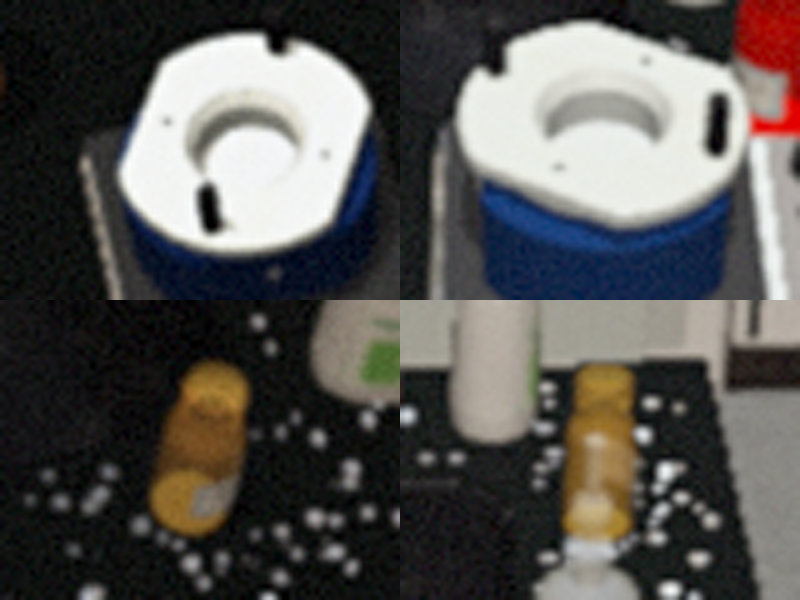

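The amber jar is confirmed in the crop: it is amber all over with a pale amber lid, at top (427,284). The insert's handles in the top view have their feet at about (270.6,260) and (257,296). I'll locate everything next.

```bash
python3 - <<'E'
import pickle
from h import *
ims=pickle.load(open("ims0.pkl","rb"));T,S=ims["top"],ims["side"]
np.set_printoptions(precision=4,suppress=True)
print("A foot",onz(T,270.6,260.4,.126),onz(S,332.4,284.3,.126))
print("B foot",onz(T,257,296.3,.126),onz(S,376,301.2,.126))
print("B tip two",two(T,(256,287),S,(376.5,289)))
# flange: white mask in each view -> largest external contour near, well mouth
for n,c,roi in(("top",T,(215,250,80,60)),("side",S,(313,270,80,60))):
    x,y,w,h=roi; im=c["color"][y:y+h,x:x+w]; hsv=cv2.cvtColor(im,cv2.COLOR_RGB2HSV)
    b=cv2.inRange(hsv,(105,120,30),(130,255,255)); ys,xs=np.nonzero(b); print(n,"blue bbox",xs.min()+x,xs.max()+x,ys.min()+y,ys.max()+y)
# jars: amber mask
for n,c,roi in(("top",T,(412,262,32,46)),("side",S,(362,198,24,46))):
    x,y,w,h=roi; hsv=cv2.cvtColor(c["color"][y:y+h,x:x+w],cv2.COLOR_RGB2HSV)
    m=cv2.inRange(hsv,(8,110,60),(28,255,255)); ys,xs=np.nonzero(m); print(n,"amber",xs.min()+x,xs.max()+x,ys.min()+y,ys.max()+y,[ (r+y,round(xs[ys==r].mean()+x,1),xs[ys==r].size) for r in range(ys.min(),ys.max()+1,4)])
# jar base/lid centres
print("jar base top",onz(T,387+187/5,254+500/5-60,0.0),"lid",onz(T,387+217/5,254+(382-300)/5,.111))
print("jar base side",onz(S,335+197/5,190+(525-300)/5,0),"lid",onz(S,335+205/5,190+(375-300)/5,.111))
print("bottles", onz(T,197,335,0.0),onz(T,370,300,0), "red",onz(T,327,322,0))
E
```

```text
A foot [0.5784 0.2362 0.126 ] [0.5816 0.2358 0.126 ]
B foot [0.4819 0.2917 0.126 ] [0.487 0.293 0.126]
B tip two (array([0.4871, 0.2905, 0.1583]), np.float64(0.00046542664799409))
top blue bbox 240 290 273 309
side blue bbox 329 378 306 329
top amber 417 436 266 300 [(266, np.float64(428.5), 2), (270, np.float64(429.5), 14), (274, np.float64(429.0), 15), (278, np.float64(427.5), 16), (282, np.float64(427.5), 16), (286, np.float64(426.5), 16), (290, np.float64(424.0), 13), (294, np.float64(420.5), 8), (298, np.float64(425.0), 13)]
side amber 367 382 203 237 [(203, np.float64(375.5), 10), (207, np.float64(375.5), 12), (211, np.float64(375.5), 12), (215, np.float64(374.5), 14), (219, np.float64(375.5), 11), (223, np.float64(374.0), 10), (227, np.float64(374.1), 11), (231, np.float64(376.4), 5), (235, np.float64(374.0), 15)]
jar base top [ 0.454  -0.1477  0.    ] lid [ 0.4518 -0.1467  0.111 ]
jar base side [ 0.4525 -0.1489  0.    ] lid [ 0.4531 -0.1429  0.111 ]
bottles [0.4916 0.4544 0.    ] [ 0.4746 -0.0019  0.    ] red [0.4403 0.1263 0.    ]
```

```bash
R='python3 -m crank'
python3 -m crank '[[0.1,-0.11,-0.13,0],[0.2,-0.22,-0.13,0],[0.3,-0.33,-0.13,0],[0.33,-0.37,-0.13,0],[0.33,-0.37,-0.13,0]]' 1
python3 -m crank '[[0.33,-0.37,0,0],[0.33,-0.37,0,0],[0.33,-0.37,0,0],[0.33,-0.37,0,0],[0.33,-0.37,0,0]]'
python3 -m crank '[[0.33,-0.37,0,0],[0.33,-0.37,0,0],[0.33,-0.37,0,0],[0.33,-0.37,0,0],[0.33,-0.37,0,0]]'
```

```text
clock: 0.57
position: [0.3114, -0.3848, 0.3002]
ee_rot: [0.979, 0.204, -0.0, 0.0]
ft_force: [0.4, 0.6, 0.0]
grip_width: 0.998
grasp_force: 0.0
clock: 0.98
position: [0.3734, -0.1949, 0.3001]
ee_rot: [0.979, 0.205, 0.0, 0.0]
ft_force: [1.1, -0.3, 0.7]
grip_width: 1.002
grasp_force: 0.0
clock: 1.4
position: [0.4348, -0.0062, 0.3003]
ee_rot: [0.979, 0.206, 0.0, 0.0]
ft_force: [0.4, 0.7, 0.3]
grip_width: 1.002
grasp_force: 0.0
```

```bash
python3 -m crank '[[0.3,-0.37,0,0],[0.3,-0.37,0,0],[0.3,-0.37,0,0],[0.3,-0.37,0,0],[0.3,-0.37,0,0]]'
python3 - <<'E'
from workcell import imaging
import cv2,pickle
c=imaging.camera("wrist");c["fish"]=1;pickle.dump(c,open("w1.pkl","wb"))
cv2.imwrite("pics/w1.png",c["color"][:,:,::-1])
from h import *
print(proj(c,(.533,.264,.126)),proj(c,(.486,.2915,.144)),proj(c,(.58,.236,.144)),-cv2.Rodrigues(np.array(c["rvec"]))[0].T@np.array(c["tvec"]))
E
```

```text
clock: 1.82
position: [0.4851, 0.1783, 0.3002]
ee_rot: [0.979, 0.206, 0.0, -0.001]
ft_force: [-0.1, 0.5, 0.2]
grip_width: 1.002
grasp_force: 0.0
[242.68287154 129.18727188] [185.23855666 172.68134096] [296.74240682  85.70127616] [0.55401341 0.20781149 0.424192  ]
```

View pics/w1.png

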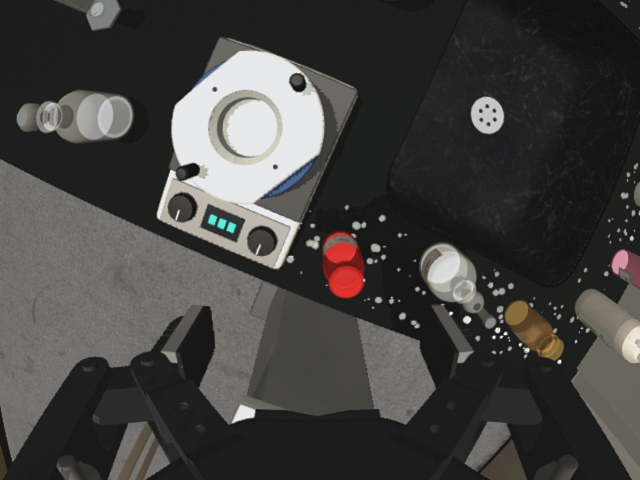

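The wrist view shows the insert's centre at (243,129), with the handle tips at (186,172) and (297,80). Blue rim slivers show beyond the flange's flats at (215,75) and (290,185). Next I'll get polar profiles of white and blue for the two headings.

```bash
python3 - <<'E'
import pickle
from h import *
c=pickle.load(open("w1.pkl","rb"));im=c["color"];hsv=cv2.cvtColor(im,cv2.COLOR_RGB2HSV)
# well mouth / floor centre check and refined centre from flange outline
w=cv2.inRange(hsv,(0,0,165),(180,50,255)); b=cv2.inRange(hsv,(100,70,25),(130,255,255))
cen=np.array([.533,.264])
def prof(m,z,r1):
    out=[]
    for a in range(0,360,6):
        k=0
        for r in np.arange(.040,r1,.0005):
            u,v=proj(c,(cen[0]+r*np.cos(np.radians(a)),cen[1]+r*np.sin(np.radians(a)),z))
            if m[int(round(v)),int(round(u))]: k=r
        out.append(k)
    return np.array(out)
A=np.radians(np.arange(0,360,6))
pw=prof(w,.126,.075)
pb=prof(b,.106,.08)
for a,x,y in zip(range(0,360,6),pw,pb): print(a,round(x*1e3,1),round(y*1e3,1),end=" | ")
E
```

```text
0 65.5 0.0 | 6 66.0 0.0 | 12 65.5 0.0 | 18 65.0 0.0 | 24 65.0 0.0 | 30 62.5 0.0 | 36 58.5 0.0 | 42 57.0 0.0 | 48 55.5 64.0 | 54 54.0 63.5 | 60 54.0 63.5 | 66 54.5 64.0 | 72 55.0 64.0 | 78 57.0 0.0 | 84 58.5 0.0 | 90 62.0 0.0 | 96 62.0 0.0 | 102 62.0 0.0 | 108 61.5 0.0 | 114 61.5 0.0 | 120 61.0 0.0 | 126 60.5 0.0 | 132 61.5 0.0 | 138 60.5 0.0 | 144 74.5 0.0 | 150 74.5 0.0 | 156 73.5 0.0 | 162 70.0 0.0 | 168 72.0 0.0 | 174 74.5 0.0 | 180 67.5 0.0 | 186 68.0 0.0 | 192 69.0 0.0 | 198 70.5 0.0 | 204 74.5 0.0 | 210 74.5 0.0 | 216 74.5 61.0 | 222 74.5 62.0 | 228 54.5 62.5 | 234 52.5 62.0 | 240 52.5 63.0 | 246 53.0 63.0 | 252 54.0 63.0 | 258 55.0 64.0 | 264 57.5 64.0 | 270 61.0 63.5 | 276 63.5 0.0 | 282 63.5 0.0 | 288 64.0 0.0 | 294 63.5 0.0 | 300 64.5 0.0 | 306 65.0 0.0 | 312 64.5 0.0 | 318 65.0 0.0 | 324 64.5 0.0 | 330 65.0 0.0 | 336 66.0 0.0 | 342 65.5 0.0 | 348 65.5 0.0 | 354 66.0 0.0 |
```

```bash
python3 - <<'E'
import pickle
from h import *
ims=pickle.load(open("ims0.pkl","rb"))
cen=np.array([.535,.2625])
t=np.radians(np.arange(0,360,1))
def outline(phi):  # truncated disc radius per angle
    d=np.abs(np.cos(t-phi)); return np.minimum(.064,.054/np.maximum(d,1e-6))
for n,roi in(("top",(215,250,80,70)),("side",(313,290,80,50))):
    c=ims[n];x,y,w,h=roi;hsv=cv2.cvtColor(c["color"][y:y+h,x:x+w],cv2.COLOR_RGB2HSV)
    b=cv2.inRange(hsv,(103,110,25),(130,255,255));k,l,s,_=cv2.connectedComponentsWithStats(b);i=1+s[1:,4].argmax();ys,xs=np.nonzero(l==i)
    print(n,"obs u",xs.min()+x,xs.max()+x,"vmax",ys.max()+y)
    # bottom edge of mask per column
    print([(u,ys[xs==u-x].max()+y) for u in range(xs.min()+x+1,xs.max()+x,5)])
    for ph in range(100,200,10):
        r=outline(np.radians(ph))
        P=np.array([proj(c,(cen[0]+q*np.cos(a),cen[1]+q*np.sin(a),z)) for z in(.058,.08,.1) for q,a in zip(r,t)])
        P0=P[:360]; bot=[round(P0[np.abs(P0[:,0]-u)<.7,1].max(initial=0)) for u in range(xs.min()+x+1,xs.max()+x,5)]
        print(ph,P[:,0].min().round(1),P[:,0].max().round(1),P0[:,1].max().round(1),bot)
E
```

```text
top obs u 240 290 vmax 312
[(241, np.int64(297)), (246, np.int64(306)), (251, np.int64(310)), (256, np.int64(312)), (261, np.int64(311)), (266, np.int64(311)), (271, np.int64(309)), (276, np.int64(308)), (281, np.int64(307)), (286, np.int64(304))]
100 239.7 290.6 313.1 [290, 300, 310, 312, 313, 313, 312, 311, 309, 304]
110 239.2 290.9 313.1 [294, 300, 307, 312, 313, 313, 312, 311, 309, 304]
120 239.1 290.9 313.1 [297, 301, 306, 310, 313, 313, 312, 311, 309, 304]
130 239.1 290.9 313.1 [299, 303, 306, 309, 312, 313, 312, 311, 309, 304]
140 239.1 290.9 312.8 [299, 304, 306, 308, 310, 312, 312, 311, 309, 304]
150 239.1 290.9 311.9 [299, 306, 307, 308, 310, 311, 312, 311, 309, 304]
160 239.1 290.9 310.5 [299, 306, 309, 309, 309, 310, 310, 310, 309, 304]
170 239.1 290.9 310.6 [299, 306, 310, 310, 310, 310, 309, 309, 308, 304]
180 239.1 290.9 312.0 [299, 306, 310, 312, 311, 310, 309, 308, 307, 304]
190 239.1 290.9 312.9 [299, 306, 310, 312, 313, 311, 309, 307, 305, 303]
side obs u 329 378 vmax 335
[(330, np.int64(326)), (335, np.int64(330)), (340, np.int64(332)), (345, np.int64(334)), (350,
[... 156 characters left out ...]
30, 332, 333, 332, 332, 331, 330, 330, 328]
110 324.8 381.7 334.2 [326, 330, 332, 334, 334, 332, 331, 330, 328, 327]
120 324.8 381.7 334.7 [326, 330, 332, 334, 335, 334, 332, 329, 327, 325]
130 324.8 381.7 334.7 [326, 330, 332, 334, 335, 335, 333, 330, 327, 324]
140 324.8 381.7 334.7 [326, 330, 332, 334, 335, 335, 334, 332, 327, 323]
150 324.8 381.4 334.7 [326, 330, 332, 334, 335, 335, 334, 333, 329, 322]
160 325.4 380.3 334.7 [326, 330, 332, 334, 335, 335, 334, 333, 331, 322]
170 326.9 378.5 334.7 [326, 330, 332, 334, 335, 335, 334, 333, 331, 328]
180 329.1 378.3 334.7 [326, 330, 332, 334, 335, 335, 334, 333, 331, 328]
190 327.1 380.3 334.7 [321, 330, 332, 334, 335, 335, 334, 333, 331, 328]
```

The bowl's flat normal is at about 179°, the same in both views. The insert's x axis is at 60°, so it needs about 61° clockwise. I'll cage handle B (now at 150° round the axis) between part-open fingers and sweep it to 90°.

```bash
python3 -m crank '[[0.116,-0.257,0,0.12],[0.116,-0.257,0,0.24],[0.116,-0.257,0,0.36],[0.116,-0.257,0,0.48],[0.116,-0.257,0,0.59]]' -0.2
python3 -m crank '[[0,0,0.1,0.1],[0,0,0.2,0.2],[0,0,0.25,0.307],[0,0,0.25,0.307],[0,0,0.25,0.307]]'
python3 - <<'E'
from workcell import readout
import numpy as np
from scipy.spatial.transform import Rotation as R
o=readout.get_obs();M=R.from_quat(o["ee_rot"]).as_matrix()
print(o["position"],o["joint_pos"].round(2));print(M.round(4))
d=np.array([.4875,.290,.151])-o["position"];print((M.T@d/.4).round(4))
E
```

```text
clock: 2.28
position: [0.4852, 0.2902, 0.2995]
ee_rot: [0.997, -0.074, -0.001, -0.001]
ft_force: [-0.4, 0.2, -0.4]
grip_width: 0.397
grasp_force: 0.0
clock: 2.7
position: [0.4836, 0.2865, 0.2066]
ee_rot: [0.983, -0.185, -0.009, 0.011]
ft_force: [-0.1, -0.1, -0.8]
grip_width: 0.401
grasp_force: 0.0
[0.48364841 0.28651932 0.20657812] [-0.45  0.25 -0.2   1.66  0.05  1.27 -2.6 ]
[[ 0.9315 -0.363  -0.0215]
 [-0.3634 -0.9315 -0.0183]
 [-0.0134  0.0248 -0.9996]]
[ 0.0077 -0.0151  0.1385]
```

Joint 7 hit its limit at −2.6, so I'll use the half-turn-equivalent grasp by turning back the other way.

```bash
for i in 1 2 3 4; do python3 -m crank '[[0,0,0,-0.12],[0,0,0,-0.24],[0,0,0,-0.36],[0,0,0,-0.48],[0,0,0,-0.6]]' >/dev/null; done
python3 -m crank '[[0,0,0,-0.12],[0,0,0,-0.24],[0,0,0,-0.36],[0,0,0,-0.45],[0,0,0,-0.45]]'
cat > s.py <<'E'
import sys,numpy as np
from workcell import readout
from scipy.spatial.transform import Rotation as R
o=readout.get_obs();M=R.from_quat(o["ee_rot"]).as_matrix()
print(o["position"].round(4),o["joint_pos"].round(2),"tooly deg",np.degrees(np.arctan2(M[1,1],M[0,1])).round(1),"down",M[:,2].round(3),"F",o["ft_force"].round(1),o["clock"])
if len(sys.argv)>3: print("rows",(M.T@(np.array(sys.argv[1:4],float)-o["position"])/.4).round(4))
E
python3 s.py .4875 .290 .151
```

```text
clock: 4.78
position: [0.484, 0.2869, 0.2078]
ee_rot: [0.265, 0.964, -0.011, -0.007]
ft_force: [-0.4, -0.3, -0.2]
grip_width: 0.401
grasp_force: 0.0
[0.484  0.2869 0.2078] [-0.15  0.29 -0.56  1.64  0.16  1.29  0.3 ] tooly deg 59.3 down [-0.02  -0.018 -1.   ] F [-0.4 -0.3 -0.2] 4.7833
rows [-0.0049  0.0147  0.1415]
```

```bash
python3 -m crank '[[-0.005,0.015,0,0],[-0.005,0.015,0.05,0],[-0.005,0.015,0.1,0],[-0.005,0.015,0.14,0],[-0.005,0.015,0.14,0]]'
python3 s.py .4875 .290 .151
python3 - <<'E'
from workcell import imaging
import cv2,pickle
c=imaging.camera("wrist");c["fish"]=1;pickle.dump(c,open("w2.pkl","wb"))
cv2.imwrite("pics/w2.png",c["color"][:,:,::-1])
E
```

```text
clock: 5.2
position: [0.4865, 0.2894, 0.1485]
ee_rot: [0.268, 0.963, -0.013, -0.009]
ft_force: [-0.2, 0.0, 0.4]
grip_width: 0.4
grasp_force: 0.0
[0.4865 0.2894 0.1485] [-0.16  0.35 -0.55  1.69  0.2   1.18  0.26] tooly deg 58.9 down [-0.024 -0.02  -1.   ] F [-0.2  0.   0.4] 5.2
rows [-0.0014  0.0024 -0.0062]
```

View pics/w2.png

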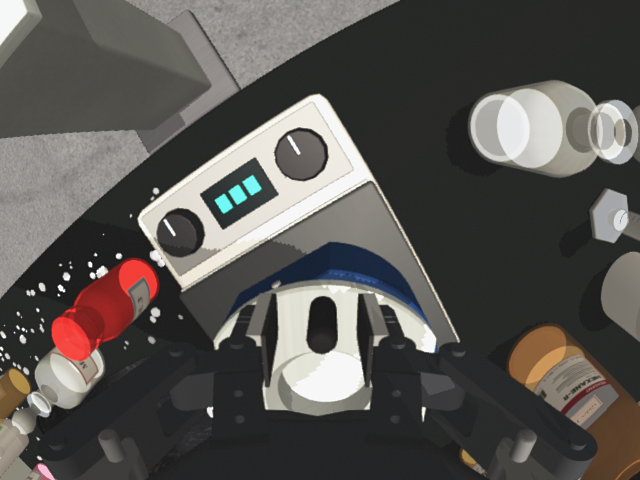

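The handle, seen at (322,322), sits midway between the two fingers without touching them. I'll sweep it clockwise in 20° arcs.

```bash
python3 -m crank '[[-0.0003,0.0096,0,0.067],[-0.0013,0.019,0,0.133],[-0.003,0.0286,0,0.2],[-0.0053,0.038,0,0.267],[-0.0083,0.047,0,0.333]]'
python3 s.py
python3 -m crank '[[-0.0003,0.0096,0,0.067],[-0.0013,0.019,0,0.133],[-0.003,0.0286,0,0.2],[-0.0053,0.038,0,0.267],[-0.0083,0.047,0,0.333]]'
python3 s.py
python3 - <<'E'
import numpy as np
for d in(40,60,65,70,75):
    a=np.radians(151-d);print(d,.535+.055*np.cos(a),.2625+.055*np.sin(a))
E
```

```text
clock: 5.67
position: [0.5005, 0.3053, 0.1529]
ee_rot: [0.432, 0.902, -0.012, -0.005]
ft_force: [-2.5, -1.2, 2.0]
grip_width: 0.397
grasp_force: 1.5
[0.5005 0.3053 0.1529] [-0.23  0.38 -0.49  1.64  0.19  1.19 -0.09] tooly deg 38.8 down [-0.019 -0.017 -1.   ] F [-2.5 -1.2  2. ] 5.6667
clock: 6.08
position: [0.5169, 0.3152, 0.1526]
ee_rot: [0.582, 0.813, -0.012, -0.003]
ft_force: [-3.9, 0.1, 2.5]
grip_width: 0.401
grasp_force: 1.6
[0.5169 0.3152 0.1526] [-0.28  0.41 -0.43  1.59  0.18  1.2  -0.42] tooly deg 18.8 down [-0.019 -0.016 -1.   ] F [-3.9  0.1  2.5] 6.0833
40 0.5152897627750085 0.3138469234573461
60 0.5340401176459494 0.3174916232336015
65 0.5388366060559269 0.3173660227642903
70 0.5436038955772128 0.3168228587327326
75 0.5483057042579818 0.31586626494517983
```

```bash
python3 -m crank '[[-0.0003,0.0096,0.003,0.067],[-0.0013,0.019,0.006,0.133],[-0.003,0.0286,0.008,0.2],[-0.0053,0.038,0.008,0.267],[-0.0083,0.047,0.008,0.333]]'
python3 s.py
python3 - <<'E'
from workcell import imaging
import cv2,pickle
from h import *
for n in ("wrist","side"):
    c=imaging.camera(n);pickle.dump(c,open(n+"3.pkl","wb"))
    im=c["color"][:,:,::-1]
    cv2.imwrite("pics/%s3.png"%n,im)
s=cv2.resize(cv2.imread("pics/side3.png")[240:360,280:440],(400,300),interpolation=cv2.INTER_CUBIC)
w=cv2.resize(cv2.imread("pics/wrist3.png"),(400,300))
cv2.imwrite("pics/m3.png",np.hstack([w,s]))
E
```

```text
clock: 6.5
position: [0.5359, 0.3181, 0.1488]
ee_rot: [0.714, 0.7, -0.013, -0.001]
ft_force: [-2.6, 0.3, 1.3]
grip_width: 0.404
grasp_force: 1.0
[0.5359 0.3181 0.1488] [-0.33  0.44 -0.36  1.55  0.16  1.21 -0.74] tooly deg -1.2 down [-0.019 -0.016 -1.   ] F [-2.6  0.3  1.3] 6.5
```

View pics/m3.png

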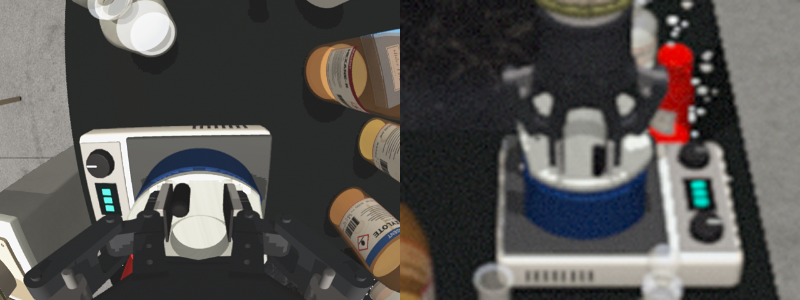

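The handle is riding on the trailing finger, so the insert lags the tool by about 11°. I'll continue more slowly.

```bash
python3 -m crank '[[-0.0001,0.0048,0,0.033],[-0.0003,0.0096,0,0.067],[-0.0007,0.0144,0,0.1],[-0.0013,0.019,0,0.133],[-0.002,0.024,0,0.167]]'
python3 -m crank '[[0,0.0012,0,0.008],[0,0.0024,0,0.017],[0,0.0036,0,0.025],[0,0.0036,0,0.025],[0,0.0036,0,0.025]]'
python3 s.py
cat > side.py <<'E'
from workcell import imaging
import sys
from h import *
c=imaging.camera("side")
s=cv2.resize(c["color"][250:340,300:420,::-1],(400,300),interpolation=cv2.INTER_CUBIC);cv2.imwrite(sys.argv[1],s)
hsv=cv2.cvtColor(c["color"],cv2.COLOR_RGB2HSV);b=cv2.inRange(hsv,(103,110,25),(130,255,255))
for u in (332,338,345,352,360,368,374):
    v=np.nonzero(b[295:340,u])[0]; print(u,v.min()+295,v.max()+295,end=" | ")
E
python3 side.py pics/s4.png
python3 - <<'E'
from h import *;import pickle
c=pickle.load(open("side3.pkl","rb"));hsv=cv2.cvtColor(c["color"],cv2.COLOR_RGB2HSV);b=cv2.inRange(hsv,(103,110,25),(130,255,255))
print()
for u in (332,338,345,352,360,368,374):
    v=np.nonzero(b[295:340,u])[0]; print(u,v.min()+295,v.max()+295,end=" | ")
E
```

```text
clock: 7.02
position: [0.5454, 0.3166, 0.148]
ee_rot: [0.771, 0.637, -0.013, 0.0]
ft_force: [-0.3, 0.5, -0.7]
grip_width: 0.403
grasp_force: 0.2
clock: 7.43
position: [0.5462, 0.3164, 0.1474]
ee_rot: [0.779, 0.627, -0.013, 0.0]
ft_force: [-4.9, 1.5, 3.5]
grip_width: 0.4
grasp_force: 2.7
[0.5462 0.3164 0.1474] [-0.35  0.45 -0.33  1.53  0.15  1.21 -0.92] tooly deg -12.3 down [-0.02  -0.017 -1.   ] F [-4.9  1.5  3.5] 7.4333
332 312 328 | 338 315 331 | 345 317 334 | 352 317 335 | 360 316 334 | 368 314 332 | 374 310 328 | 
332 311 327 | 338 314 331 | 345 316 334 | 352 317 335 | 360 317 334 | 368 314 332 | 374 311 328 |
```

```bash
python3 -m crank '[[0,0.0024,0,0.017],[0,0.0036,0,0.025],[0,0.0048,0,0.033],[0,0.0048,0,0.033],[0,0.0048,0,0.033]]'
python3 s.py; python3 side.py pics/s5.png
python3 - <<'E'
import cv2,numpy as np
from workcell import imaging
w=imaging.camera("wrist")["color"][220:400,190:430,::-1]
cv2.imwrite("pics/m5.png",np.hstack([cv2.resize(w,(400,300)),cv2.imread("pics/s5.png")]))
E
```

```text
clock: 7.9
position: [0.5469, 0.3165, 0.147]
ee_rot: [0.789, 0.614, -0.014, -0.0]
ft_force: [-9.3, 2.6, 4.4]
grip_width: 0.399
grasp_force: 4.7
[0.5469 0.3165 0.147 ] [-0.36  0.46 -0.32  1.52  0.15  1.21 -0.95] tooly deg -14.3 down [-0.022 -0.017 -1.   ] F [-9.3  2.6  4.4] 7.9
332 313 327 | 338 315 331 | 345 317 334 | 352 318 335 | 360 317 334 | 368 314 332 | 374 310 328 |
```

View pics/m5.png

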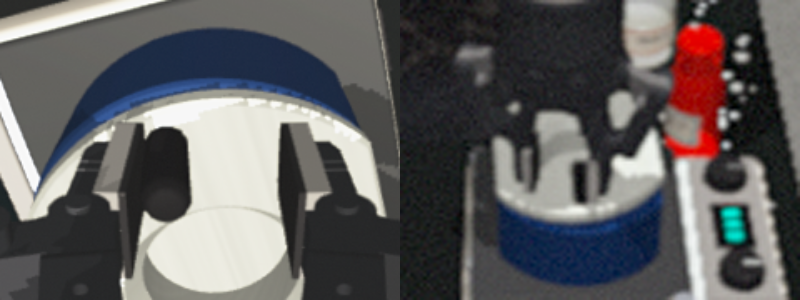

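The flange now lies over the rim with only a thin line between them, and the force rose to 9 N with almost no motion, so it looks locked. I'll back off and up, then verify the height in two views.

```bash
python3 -m crank '[[0,-0.012,0,0],[0,-0.024,0,0],[0,-0.024,-0.08,0],[0,-0.024,-0.18,0],[0,-0.024,-0.28,0]]'
python3 -m crank '[[0.05,-0.1,-0.1,0],[0.05,-0.2,-0.1,0],[0.05,-0.3,-0.1,0],[0.05,-0.4,-0.1,0],[0.05,-0.45,-0.1,0]]' 1
python3 s.py
python3 - <<'E'
from workcell import imaging
import cv2,pickle
from h import *
ims={n:imaging.camera(n) for n in("top","side")};pickle.dump(ims,open("ims6.pkl","wb"))
a=cv2.resize(ims["top"]["color"][250:310,215:295,::-1],(400,300),interpolation=cv2.INTER_CUBIC)
b=cv2.resize(ims["side"]["color"][270:330,313:393,::-1],(400,300),interpolation=cv2.INTER_CUBIC)
cv2.imwrite("pics/m6.png",np.hstack([a,b]))
E
```

```text
clock: 8.42
position: [0.5413, 0.3189, 0.2599]
ee_rot: [0.79, 0.613, -0.014, 0.001]
ft_force: [1.3, 0.4, 1.0]
grip_width: 0.402
grasp_force: 0.0
clock: 8.83
position: [0.3696, 0.3858, 0.3021]
ee_rot: [0.789, 0.614, -0.012, 0.001]
ft_force: [0.6, 0.5, 0.5]
grip_width: 0.999
grasp_force: 0.0
[0.3696 0.3858 0.3021] [-0.5   0.15 -0.43  1.58  0.06  1.45 -1.19] tooly deg -14.2 down [-0.018 -0.016 -1.   ] F [0.6 0.5 0.5] 8.8333
```

View pics/m6.png

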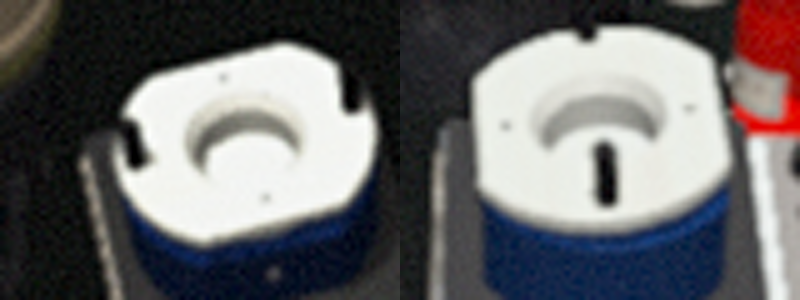

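The flats now look matched: flange and bowl outlines coincide in both views. Handle feet are at top (242.4,283) and side (354,310.6). I'll triangulate the height.

```bash
python3 - <<'E'
import pickle
from h import *
ims=pickle.load(open("ims6.pkl","rb"));T,S=ims["top"],ims["side"];np.set_printoptions(precision=4,suppress=True)
print("foot",two(T,(242.4,282.5),S,(354,310.4)),"tip",two(T,(240.8,274.5),S,(353.8,298.8)))
# white contour top view vs earlier: vertical extents of white mask
for k in("ims0.pkl","ims6.pkl"):
    I=pickle.load(open(k,"rb"))
    for n,(x,y,w,h) in(("top",(230,252,70,60)),("side",(322,268,60,60))):
        g=I[n]["color"][y:y+h,x:x+w].min(2)
        m=(g>140).astype(np.uint8);_,l,s,ce=cv2.connectedComponentsWithStats(m);i=1+s[1:,4].argmax();print(k,n,s[i]+np.array([x,y,0,0,0]))
# predicted far-edge / near-edge rows of a flange disc at two heights (centre .535,.2625)
t=np.radians(range(360));r=np.minimum(.064,.054/np.maximum(abs(np.cos(t)),1e-6))
for z in(.126,.114):
    for c,n in((T,"top"),(S,"side")):
        P=np.array([proj(c,(.535+q*np.cos(a),.2625+q*np.sin(a),z)) for q,a in zip(r,t)]);print(z,n,P.min(0),P.max(0))
# well mouth dark/shadow: centre by well floor bright blob
E
```

```text
foot (array([0.535 , 0.3172, 0.1212]), np.float64(0.0013497612876967808)) tip (array([0.5359, 0.3177, 0.1545]), np.float64(0.0017719689422545403))
ims0.pkl top [ 239  257   50   43 1535]
ims0.pkl side [ 324  274   58   41 1651]
ims6.pkl top [ 238  259   52   40 1408]
ims6.pkl side [ 328  275   51   41 1647]
0.126 top [238.1078 256.5422] [290.0474 297.0307]
0.126 side [328.9547 273.8855] [378.9164 312.0218]
0.114 top [238.5863 259.3787] [290.2072 299.7573]
0.114 side [329.0212 277.8679] [378.6428 316.161 ]
```

The height evidence is ambiguous: the tip triangulates to 0.1545, against 0.159 proud and 0.147 home. I'll touch handle B's top with shut fingers. That gives its height precisely and gently presses the insert down.

```bash
python3 s.py .5345 .318 .195
```

```text
[0.3681 0.3869 0.3025] [-0.5   0.15 -0.44  1.58  0.06  1.45 -1.19] tooly deg -14.0 down [-0.018 -0.016 -1.   ] F [-0.5 -0.1 -0.2] 8.9333
rows [-0.0616  0.4488  0.264 ]
```

```bash
python3 -m crank '[[-0.062,0.1,0,0],[-0.062,0.2,0,0],[-0.062,0.3,0,0],[-0.062,0.4,0,0],[-0.062,0.448,0,0]]' -1 30
python3 -m crank '[[0,0,0.1,0],[0,0,0.2,0],[0,0,0.265,0],[0,0,0.265,0],[0,0,0.265,0]]'
python3 -m crank '[[0,0,0.013,0],[0,0,0.025,0],[0,0,0.038,0],[0,0,0.05,0],[0,0,0.05,0]]'
python3 s.py .5345 .318 .175
```

```text
clock: 9.35
position: [0.5457, 0.3115, 0.2982]
ee_rot: [0.792, 0.611, -0.013, 0.002]
ft_force: [0.9, -0.1, 0.1]
grip_width: 0.298
grasp_force: 0.0
clock: 9.77
position: [0.5383, 0.3132, 0.1928]
ee_rot: [0.79, 0.613, -0.014, 0.001]
ft_force: [0.5, 0.1, 0.6]
grip_width: 0.001
grasp_force: 0.0
clock: 10.18
position: [0.5382, 0.3142, 0.1736]
ee_rot: [0.79, 0.613, -0.012, 0.001]
ft_force: [-0.3, -0.2, 2.2]
grip_width: -0.0
grasp_force: 0.5
[0.5382 0.3142 0.1736] [-0.36  0.41 -0.31  1.53  0.13  1.25 -0.95] tooly deg -14.4 down [-0.018 -0.017 -1.   ] F [-0.3 -0.2  2.2] 10.1833
rows [ 0.0069 -0.0113 -0.0034]
```

```bash
python3 -m crank '[[0,0,0.004,0],[0,0,0.008,0],[0,0,0.01,0],[0,0,0.01,0],[0,0,0.01,0]]'
python3 -m crank '[[0,0,0.005,0],[0,0,0.01,0],[0,0,0.01,0],[0,0,0.01,0],[0,0,0.01,0]]'
python3 s.py
```

```text
clock: 10.6
position: [0.5386, 0.3152, 0.1724]
ee_rot: [0.79, 0.613, -0.011, 0.001]
ft_force: [-2.2, 0.9, 16.6]
grip_width: 0.002
grasp_force: 8.4
clock: 11.02
position: [0.539, 0.3162, 0.1713]
ee_rot: [0.79, 0.613, -0.009, 0.001]
ft_force: [-7.8, -1.2, 34.4]
grip_width: 0.001
grasp_force: 16.9
[0.539  0.3162 0.1713] [-0.36  0.41 -0.31  1.53  0.13  1.24 -0.95] tooly deg -14.3 down [-0.013 -0.012 -1.   ] F [-7.8 -1.2 34.4] 11.0167
```

```bash
python3 -m crank '[[0,0,-0.06,0],[0,0,-0.16,0],[0,0,-0.26,0],[0,0,-0.32,0],[0,0,-0.32,0]]'
python3 -m crank '[[-0.1,0,0,0],[-0.2,0,0,0],[-0.3,0,0,0],[-0.32,0,0,0],[-0.32,0,0,0]]'
python3 s.py
cat > look.py <<'E'
import pickle,sys
from workcell import imaging
from h import *
c=imaging.camera("wrist");c["fish"]=1;pickle.dump(c,open("wl.pkl","wb"));im=c["color"]
hsv=cv2.cvtColor(im,cv2.COLOR_RGB2HSV)
print("cam",(-cv2.Rodrigues(np.array(c["rvec"]))[0].T@np.array(c["tvec"])).round(4),"cen px",proj(c,(.535,.2625,.12)).round(0))
# rectify top view on the plane z=.12: 0.25 mm/px, 160 mm square (x right, y up)
N=640;g=(np.arange(N)-N/2)*.00025
def rect(z):
    U=np.zeros((N,N),np.float32);V=U.copy()
    R=cv2.Rodrigues(np.array(c["rvec"]))[0];X,Y=np.meshgrid(.535+g,.2625-g)
    p=np.einsum('ij,jkl->ikl',R,np.stack([X,Y,np.full_like(X,z)]))+np.array(c["tvec"]).reshape(3,1,1)
    r=np.hypot(p[0],p[1]);th=np.arctan2(r,p[2])
    return cv2.remap(im,(c["cx"]+c["fx"]*th*p[0]/r).astype(np.float32),(c["cy"]+c["fy"]*th*p[1]/r).astype(np.float32),cv2.INTER_CUBIC)
cv2.imwrite(sys.argv[1],rect(.12)[20:620,:,::-1])
E
python3 look.py pics/r1.png
```

```text
clock: 11.43
position: [0.5417, 0.3172, 0.3]
ee_rot: [0.79, 0.613, -0.009, 0.001]
ft_force: [1.1, 0.0, 0.8]
grip_width: -0.003
grasp_force: 0.0
clock: 11.85
position: [0.5086, 0.1882, 0.2964]
ee_rot: [0.792, 0.611, -0.013, 0.002]
ft_force: [-0.7, 1.0, 0.3]
grip_width: -0.001
grasp_force: 0.0
[0.5086 0.1882 0.2964] [-0.2   0.16 -0.27  1.58  0.05  1.44 -0.74] tooly deg -14.7 down [-0.019 -0.019 -1.   ] F [-0.7  1.   0.3] 11.85
cam [0.5302 0.2626 0.4186] cen px [328. 122.]
```

View pics/r1.png

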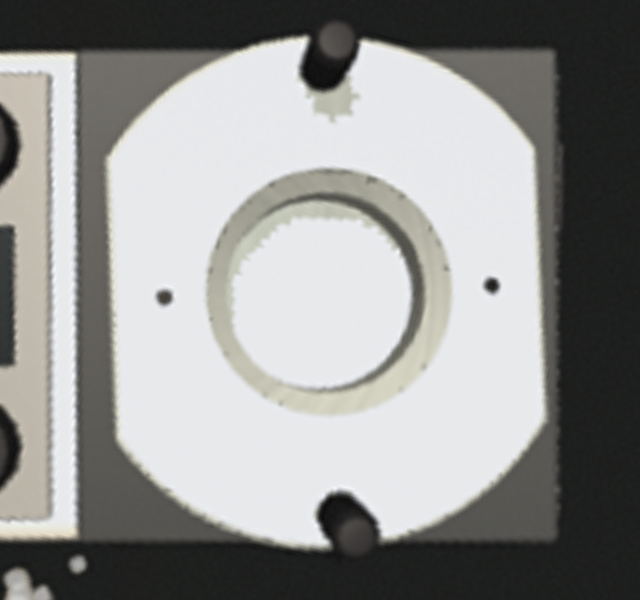

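The rectified wrist view shows the insert's holes at (165,297) and (491,285), so its x axis is at +2.1°. The hotplate edges are at 0.0° and no blue shows. The insert is therefore a couple of degrees short and only about 4 mm down. I'll cage B again more tightly and push a few more degrees clockwise.

```bash
python3 -m crank '[[0.1,0,0,-0.1],[0.2,0,0,-0.2],[0.3,0,0,-0.24],[0.32,0,0,-0.24],[0.32,0,0,-0.24]]' -0.5
python3 s.py .5355 .3185 .147
```

```text
clock: 12.32
position: [0.5387, 0.3211, 0.2914]
ee_rot: [0.705, 0.71, -0.014, -0.002]
ft_force: [-0.6, -0.5, -0.2]
grip_width: 0.252
grasp_force: 0.0
[0.5387 0.3211 0.2914] [-0.35  0.36 -0.35  1.35  0.12  1.48 -0.69] tooly deg 0.4 down [-0.023 -0.016 -1.   ] F [-0.6 -0.5 -0.2] 12.3167
rows [-6.000e-04  3.000e-04  3.613e-01]
```

Then I'll descend and push along +y (world +x) in small steps while watching the force.

```bash
python3 -m crank '[[0,0,0.1,0],[0,0,0.2,0],[0,0,0.29,0],[0,0,0.34,0],[0,0,0.36,0]]'
python3 s.py .5355 .3185 .147
python3 -m crank '[[0,0.004,0,0],[0,0.008,0,0],[0,0.011,0,0],[0,0.014,0,0],[0,0.014,0,0]]'
python3 -m crank '[[0,0.002,0,0],[0,0.004,0,0],[0,0.006,0,0],[0,0.006,0,0],[0,0.006,0,0]]'
python3 s.py
```

```text
clock: 12.73
position: [0.5356, 0.312, 0.1452]
ee_rot: [0.707, 0.707, -0.016, -0.001]
ft_force: [0.4, -0.4, 0.1]
grip_width: 0.249
grasp_force: 0.0
[0.5356 0.312  0.1452] [-0.34  0.44 -0.34  1.56  0.15  1.21 -0.71] tooly deg -0.0 down [-0.025 -0.021 -0.999] F [ 0.4 -0.4  0.1] 12.7333
rows [ 0.0162 -0.0003 -0.0048]
clock: 13.15
position: [0.5418, 0.3139, 0.1505]
ee_rot: [0.707, 0.707, -0.014, -0.002]
ft_force: [-8.6, -1.9, 1.4]
grip_width: 0.243
grasp_force: 4.4
clock: 13.57
position: [0.5422, 0.314, 0.1504]
ee_rot: [0.706, 0.708, -0.016, -0.002]
ft_force: [-16.9, -4.7, 6.6]
grip_width: 0.254
grasp_force: 8.9
[0.5422 0.314  0.1504] [-0.34  0.45 -0.34  1.53  0.15  1.22 -0.7 ] tooly deg 0.1 down [-0.025 -0.019 -1.   ] F [-16.9  -4.7   6.6] 13.5667
```

Rotation is firmly blocked (17 N, 0.4 mm), which suggests it may in fact be engaged. I'll settle the height by triangulating the flange's two dark holes before and after, with sub-pixel centroids.

```bash
python3 - <<'E'
import pickle
from h import *
np.set_printoptions(precision=4,suppress=True)
def ref(c,u,v):
    g=cv2.cvtColor(c["color"],cv2.COLOR_RGB2GRAY).astype(float);u0,v0=int(round(u)),int(round(v))
    p=g[v0-3:v0+4,u0-3:u0+4];w=np.clip(np.median(p)-8-p,0,None);y,x=np.mgrid[-3:4,-3:4]
    return (u0+(w*x).sum()/w.sum(),v0+(w*y).sum()/w.sum()) if w.sum()>5 else (u,v)
Q={"ims0.pkl":[((248.4,274.2),(344.6,303.4)),((280,281),(362,282)),((248.4,274.2),(362,282)),((280,281),(344.6,303.4))],
   "ims6.pkl":[((259.6,265.6),(334,295)),((268,289.6),(371,291.4)),((259.6,265.6),(371,291.4)),((268,289.6),(334,295))]}
for k,L in Q.items():
    I=pickle.load(open(k,"rb"))
    for a,b in L:
        A,B=ref(I["top"],*a),ref(I["side"],*b);print(k,np.round(A+B,1),*two(I["top"],A,I["side"],B))
E
```

```text
ims0.pkl [248.1 273.9 344.3 302.9] [0.5548 0.2985 0.125 ] 0.0026626918577033055
ims0.pkl [279.6 280.4 362.8 280.6] [0.5115 0.2284 0.1293] 0.0020563901734480554
ims0.pkl [248.1 273.9 362.8 280.6] [0.5145 0.3004 0.1858] 0.009205397273260441
ims0.pkl [279.6 280.4 344.3 302.9] [0.5556 0.2225 0.0595] 0.00552191718626843
ims6.pkl [259.6 265.9 333.7 294.7] [0.5772 0.2647 0.1181] 0.004466088891707615
ims6.pkl [268.1 289.7 370.4 291.3] [0.4958 0.2608 0.125 ] 0.0029929635395615417
ims6.pkl [259.6 265.9 370.4 291.3] [0.515  0.2829 0.1676] 0.0444244454540965
ims6.pkl [268.1 289.7 333.7 294.7] [0.5585 0.2429 0.0746] 0.05664537955595234
```

Measured between the two states, the insert has come down only about 5 mm. The +x hole is low (0.118) and the −x hole high (0.125), so it is tilted and wedged by pushing on one handle. I'll release and press lightly on the −x side of the flange with shut fingertips.

```bash
python3 -m crank '[[0,-0.008,0,0],[0,-0.015,0,0],[0,-0.015,-0.08,0],[0,-0.015,-0.15,0],[0,-0.015,-0.15,0]]'
python3 -m crank '[[-0.12,-0.1,0,0],[-0.13,-0.12,0,0],[-0.13,-0.12,0,0],[-0.13,-0.12,0,0],[-0.13,-0.12,0,0]]' -1
python3 s.py .490 .2625 .150
```

```text
clock: 13.98
position: [0.5432, 0.3163, 0.217]
ee_rot: [0.707, 0.707, -0.008, 0.001]
ft_force: [0.5, 0.5, 0.5]
grip_width: 0.252
grasp_force: 0.0
clock: 14.4
position: [0.4935, 0.263, 0.2125]
ee_rot: [0.707, 0.707, -0.012, -0.0]
ft_force: [0.2, -0.1, -0.4]
grip_width: -0.001
grasp_force: 0.0
[0.4935 0.263  0.2125] [-0.27  0.25 -0.35  1.65  0.09  1.28 -0.64] tooly deg -0.0 down [-0.017 -0.016 -1.   ] F [ 0.2 -0.1 -0.4] 14.4
rows [ 0.0013 -0.006   0.1563]
```

```bash
python3 -m crank '[[0,-0.006,0.08,0],[0,-0.006,0.15,0],[0,-0.006,0.16,0],[0,-0.006,0.165,0],[0,-0.006,0.165,0]]'
python3 -m crank '[[0,0,0.004,0],[0,0,0.008,0],[0,0,0.012,0],[0,0,0.016,0],[0,0,0.016,0]]'
python3 -m crank '[[0,0,0.004,0],[0,0,0.008,0],[0,0,0.012,0],[0,0,0.012,0],[0,0,0.012,0]]'
python3 s.py
```

```text
clock: 14.82
position: [0.4894, 0.2621, 0.1459]
ee_rot: [0.707, 0.707, -0.013, -0.001]
ft_force: [-0.7, -0.6, -0.6]
grip_width: -0.006
grasp_force: 0.0
clock: 15.23
position: [0.4886, 0.2612, 0.1387]
ee_rot: [0.707, 0.707, -0.013, -0.001]
ft_force: [0.3, -0.1, -0.4]
grip_width: 0.003
grasp_force: 0.0
clock: 15.65
position: [0.4885, 0.2611, 0.1338]
ee_rot: [0.707, 0.707, -0.013, -0.001]
ft_force: [0.4, 0.8, -0.7]
grip_width: -0.001
grasp_force: 0.0
[0.4885 0.2611 0.1338] [-0.28  0.31 -0.35  1.75  0.12  1.13 -0.67] tooly deg 0.0 down [-0.02  -0.018 -1.   ] F [ 0.4  0.8 -0.7] 15.65
```

```bash
python3 -m crank '[[0,0,0.003,0],[0,0,0.006,0],[0,0,0.009,0],[0,0,0.012,0],[0,0,0.012,0]]'
python3 -m crank '[[0,0,0.003,0],[0,0,0.006,0],[0,0,0.009,0],[0,0,0.009,0],[0,0,0.009,0]]'
python3 s.py
```

```text
clock: 16.07
position: [0.4888, 0.2612, 0.1315]
ee_rot: [0.707, 0.707, -0.013, -0.0]
ft_force: [-8.8, -5.6, 23.1]
grip_width: -0.004
grasp_force: 11.5
clock: 16.48
position: [0.4892, 0.2616, 0.1313]
ee_rot: [0.707, 0.707, -0.012, 0.0]
ft_force: [-18.7, -11.8, 52.5]
grip_width: -0.004
grasp_force: 26.2
[0.4892 0.2616 0.1313] [-0.28  0.31 -0.35  1.76  0.12  1.12 -0.67] tooly deg 0.0 down [-0.016 -0.017 -1.   ] F [-18.7 -11.8  52.5] 16.4833
```

The −x side is solid at tip z ≈ 0.114, which is exactly home there. The earlier contact on B's top was soft, so I'll check the flange beside handle B the same way.

```bash
python3 -m crank '[[0,0,-0.05,0],[0,0,-0.07,0],[0.11,0.057,-0.07,0],[0.11,0.057,-0.07,0],[0.11,0.057,-0.07,0]]'
python3 s.py .512 .306 .135
```

```text
clock: 16.9
position: [0.5117, 0.3079, 0.1518]
ee_rot: [0.706, 0.708, -0.013, -0.002]
ft_force: [0.1, -0.7, -0.8]
grip_width: 0.001
grasp_force: 0.0
[0.5117 0.3079 0.1518] [-0.33  0.38 -0.36  1.62  0.14  1.19 -0.72] tooly deg 0.2 down [-0.02  -0.016 -1.   ] F [ 0.1 -0.7 -0.8] 16.9
rows [-0.0041  0.0016  0.0419]
```

```bash
python3 -m crank '[[-0.004,0,0.01,0],[-0.004,0,0.018,0],[-0.004,0,0.026,0],[-0.004,0,0.034,0],[-0.004,0,0.036,0]]'
python3 -m crank '[[0,0,0.003,0],[0,0,0.006,0],[0,0,0.009,0],[0,0,0.009,0],[0,0,0.009,0]]'
python3 -m crank '[[0,0,0.002,0],[0,0,0.003,0],[0,0,0.004,0],[0,0,0.004,0],[0,0,0.004,0]]'
python3 s.py
```

```text
clock: 17.32
position: [0.5112, 0.3027, 0.1372]
ee_rot: [0.707, 0.707, -0.014, -0.001]
ft_force: [1.0, 0.1, 0.6]
grip_width: 0.003
grasp_force: 0.0
clock: 17.73
position: [0.5114, 0.3035, 0.1344]
ee_rot: [0.707, 0.707, -0.013, -0.001]
ft_force: [-0.0, 0.3, -0.3]
grip_width: 0.003
grasp_force: 0.0
clock: 18.15
position: [0.5114, 0.3035, 0.1327]
ee_rot: [0.707, 0.707, -0.013, -0.001]
ft_force: [-1.1, 0.4, -0.2]
grip_width: -0.0
grasp_force: 0.0
[0.5114 0.3035 0.1327] [-0.33  0.4  -0.35  1.64  0.15  1.15 -0.72] tooly deg 0.0 down [-0.02  -0.017 -1.   ] F [-1.1  0.4 -0.2] 18.15
```

```bash
python3 -m crank '[[0,0,-0.08,0],[0,0,-0.14,0],[-0.1,0.05,-0.14,0],[-0.2,0.1,-0.14,0],[-0.215,0.12,-0.14,0]]'
python3 -m crank '[[0,0,0.05,0],[0,0,0.1,0],[0,0,0.125,0],[0,0,0.13,0],[0,0,0.13,0]]'
python3 s.py .560 .221 .133
```

```text
clock: 18.57
position: [0.5632, 0.212, 0.1899]
ee_rot: [0.709, 0.705, -0.013, 0.001]
ft_force: [1.4, -1.0, -1.1]
grip_width: -0.001
grasp_force: 0.0
clock: 18.98
position: [0.5591, 0.2178, 0.137]
ee_rot: [0.707, 0.707, -0.014, -0.001]
ft_force: [-0.1, 0.5, 0.6]
grip_width: 0.002
grasp_force: 0.0
[0.5591 0.2178 0.137 ] [-0.21  0.4  -0.31  1.63  0.13  1.16 -0.55] tooly deg 0.0 down [-0.021 -0.018 -1.   ] F [-0.1  0.5  0.6] 18.9833
rows [0.0082 0.0025 0.0098]
```

```bash
python3 -m crank '[[0,0,0.004,0],[0,0,0.007,0],[0,0,0.01,0],[0,0,0.01,0],[0,0,0.01,0]]'
python3 -m crank '[[0,0,0.002,0],[0,0,0.004,0],[0,0,0.006,0],[0,0,0.006,0],[0,0,0.006,0]]'
python3 s.py
```

```text
clock: 19.4
position: [0.5595, 0.2176, 0.1336]
ee_rot: [0.707, 0.707, -0.013, -0.001]
ft_force: [0.2, -0.5, -0.0]
grip_width: 0.003
grasp_force: 0.0
clock: 19.82
position: [0.5596, 0.2175, 0.1317]
ee_rot: [0.707, 0.707, -0.013, -0.001]
ft_force: [-2.7, -1.3, 6.5]
grip_width: -0.003
grasp_force: 3.2
[0.5596 0.2175 0.1317] [-0.21  0.4  -0.31  1.63  0.14  1.15 -0.55] tooly deg 0.0 down [-0.019 -0.017 -1.   ] F [-2.7 -1.3  6.5] 19.8167
```

All three touch points put the flange top at about 0.1145, so the insert is home and level, with its angle about 2° off. Next I'll rise and travel to the jar, then locate it from above with the wrist camera.

```bash
python3 -m crank '[[0,0,-0.1,0],[0,0,-0.2,0],[0,0,-0.3,0],[0,0,-0.4,0],[0,0,-0.43,0]]' 0.5
python3 -m crank '[[-0.1,-0.03,0,0],[-0.2,-0.06,0,0],[-0.3,-0.09,0,0],[-0.4,-0.12,0,0],[-0.49,-0.15,0,0]]'
python3 -m crank '[[-0.1,-0.03,0,0],[-0.2,-0.06,0,0],[-0.3,-0.09,0,0],[-0.4,-0.12,0,0],[-0.49,-0.12,0,0]]'
python3 s.py
python3 - <<'E'
import pickle
from workcell import imaging
from h import *
c=imaging.camera("wrist");c["fish"]=1;pickle.dump(c,open("wj.pkl","wb"));im=c["color"]
cv2.imwrite("pics/wj.png",im[:,:,::-1])
print("pred lid",proj(c,(.453,-.147,.111)),"base",proj(c,(.453,-.147,0)))
hsv=cv2.cvtColor(im,cv2.COLOR_RGB2HSV);m=cv2.inRange(hsv,(8,110,60),(28,255,255))
_,l,s,ce=cv2.connectedComponentsWithStats(m)
for i in range(1,len(s)):
    if s[i,4]>150: print(s[i],ce[i].round(1))
T=pickle.load(open("ims0.pkl","rb"))["top"];print("soap",onz(T,465,270,0),"pink",onz(T,456,246,0))
E
```

```text
clock: 20.23
position: [0.5641, 0.2214, 0.3097]
ee_rot: [0.707, 0.707, -0.009, 0.001]
ft_force: [0.6, 1.7, 0.0]
grip_width: 0.708
grasp_force: 0.0
clock: 20.65
position: [0.502, 0.0221, 0.3074]
ee_rot: [0.707, 0.707, -0.013, -0.001]
ft_force: [1.0, -0.6, -0.6]
grip_width: 0.75
grasp_force: 0.0
clock: 21.07
position: [0.453, -0.1742, 0.3125]
ee_rot: [0.708, 0.707, -0.013, -0.0]
ft_force: [0.9, -0.4, 0.8]
grip_width: 0.751
grasp_force: 0.0
[ 0.453  -0.1742  0.3125] [ 0.26  0.   -0.    1.71  0.02  1.44  0.25] tooly deg -0.1 down [-0.019 -0.018 -1.   ] F [ 0.9 -0.4  0.8] 21.0667
pred lid [320.93226163 181.29888348] base [321.72570612 167.031462  ]
[ 302  149   42   50 1588] [322.6 173.6]
[543 270  60  49 930] [575.8 294.9]
[  0 418  34  58 991] [ 10.9 441.1]
soap [ 0.49792799 -0.28442028  0.        ] pink [ 0.58194925 -0.29411314  0.        ]
```

View pics/wj.png

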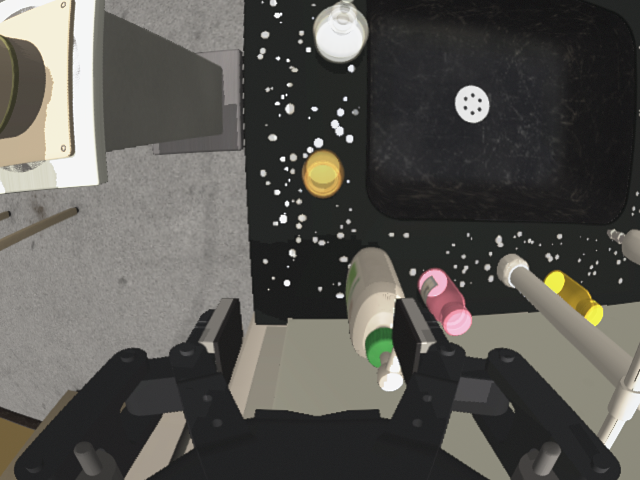

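The wrist view shows the amber jar alone at (323,174), the soap bottle at (375,300) well clear and the stop bottle at (340,30). The jar is at about (0.4545, −0.147).

```bash
python3 s.py .4545 -.147 .130;  python3 s.py .4545 -.147 .062
```

```text
[ 0.4525 -0.1815  0.3122] [0.26 0.01 0.01 1.7  0.03 1.44 0.26] tooly deg -0.5 down [-0.02  -0.021 -1.   ] F [-2.9 -6.5 -0.5] 21.1167
rows [0.0959 0.0131 0.4535]
[ 0.4525 -0.1815  0.3122] [0.26 0.01 0.01 1.7  0.03 1.44 0.26] tooly deg -0.5 down [-0.02  -0.021 -1.   ] F [-2.9 -6.5 -0.5] 21.1167
rows [0.0994 0.0164 0.6234]
```

```bash
python3 -m crank '[[0.05,0.013,0,0],[0.1,0.013,0,0],[0.1,0.013,0,0],[0.1,0.013,0,0],[0.1,0.013,0,0]]' 0.6
python3 -m crank '[[0,0,0.1,0],[0,0,0.2,0],[0,0,0.3,0],[0,0,0.38,0],[0,0,0.38,0]]'
python3 s.py .4545 -.147 .062
```

```text
clock: 21.53
position: [0.4601, -0.1318, 0.311]
ee_rot: [0.707, 0.707, -0.013, -0.001]
ft_force: [0.0, -0.8, 0.0]
grip_width: 0.799
grasp_force: 0.0
clock: 21.95
position: [0.4533, -0.1343, 0.1533]
ee_rot: [0.707, 0.707, -0.016, -0.005]
ft_force: [-1.8, -0.2, -0.6]
grip_width: 0.801
grasp_force: 0.0
[ 0.4533 -0.1343  0.1533] [ 0.22  0.1  -0.05  1.95  0.03  1.12  0.16] tooly deg -0.1 down [-0.029 -0.016 -0.999] F [-1.8 -0.2 -0.6] 21.95
rows [-0.028   0.0098  0.2284]
```

```bash
python3 -m crank '[[-0.028,0.008,0,0],[-0.028,0.008,0,0],[-0.028,0.008,0,0],[-0.028,0.008,0,0],[-0.028,0.008,0,0]]'
python3 s.py .4545 -.147 .062
```

```text
clock: 22.37
position: [0.4611, -0.1454, 0.1606]
ee_rot: [0.707, 0.707, -0.013, 0.0]
ft_force: [0.8, -0.1, 0.6]
grip_width: 0.799
grasp_force: 0.0
[ 0.4611 -0.1454  0.1606] [ 0.23  0.1  -0.04  1.93  0.03  1.12  0.18] tooly deg 0.0 down [-0.018 -0.018 -1.   ] F [ 0.8 -0.1  0.6] 22.3667
rows [ 0.0005 -0.0122  0.2467]
```

```bash
python3 -m crank '[[0,-0.012,0.06,0],[0,-0.012,0.13,0],[0,-0.012,0.2,0],[0,-0.012,0.246,0],[0,-0.012,0.246,0]]'
python3 s.py .4545 -.147 .062
python3 -m crank '[[0,0,0,0],[0,0,0,0],[0,0,0,0],[0,0,0,0]]' 
python3 s.py .4545 -.147 .062
python3 - <<'E'
from workcell import imaging
from h import *
im=imaging.camera("wrist")["color"];hsv=cv2.cvtColor(im,cv2.COLOR_RGB2HSV);m=cv2.inRange(hsv,(8,110,60),(28,255,255))
_,l,s,ce=cv2.connectedComponentsWithStats(m)
for i in range(1,len(s)):
    if s[i,4]>300: print(s[i],ce[i].round(1))
E
```

```text
clock: 22.78
position: [0.4515, -0.1464, 0.0582]
ee_rot: [0.707, 0.707, -0.015, -0.003]
ft_force: [-0.9, 0.3, -0.7]
grip_width: 0.799
grasp_force: 0.0
[ 0.4515 -0.1464  0.0582] [ 0.24  0.23 -0.04  2.03  0.04  0.9   0.18] tooly deg 0.0 down [-0.025 -0.016 -1.   ] F [-0.9  0.3 -0.7] 22.7833
rows [-0.0016  0.0072 -0.0097]
clock: 23.12
position: [0.4546, -0.1472, 0.0623]
ee_rot: [0.707, 0.707, -0.013, 0.0]
ft_force: [0.0, -0.5, -0.2]
grip_width: 0.8
grasp_force: 0.0
[ 0.4546 -0.1472  0.0623] [ 0.24  0.22 -0.04  2.03  0.04  0.91  0.18] tooly deg 0.0 down [-0.017 -0.018 -1.   ] F [ 0.  -0.5 -0.2] 23.1167
rows [ 0.0006 -0.0002  0.0008]
[  255   234   117   182 16026] [315.2 328.8]
```

```bash
python3 -m crank '[[0,0,0,0],[0,0,0,0],[0,0,0,0],[0,0,0,0],[0,0,0,0]]' -1 30
python3 -m crank '[[0,0,0,0],[0,0,0,0],[0,0,0,0],[0,0,-0.01,0],[0,0,-0.03,0]]'
python3 -m crank '[[0,0,-0.06,0],[0,0,-0.14,0],[0,0,-0.22,0],[0,0,-0.3,0],[0,0,-0.38,0]]'
python3 -m crank '[[0,0,-0.06,0],[0,0,-0.12,0],[0,0,-0.15,0],[0,0,-0.15,0],[0,0,-0.15,0]]'
python3 s.py .535 .2625 .30
```

```text
clock: 23.58
position: [0.4541, -0.1472, 0.0615]
ee_rot: [0.707, 0.707, -0.013, -0.0]
ft_force: [-1.2, 0.3, 6.6]
grip_width: 0.48
grasp_force: 30.2
clock: 24.0
position: [0.453, -0.1467, 0.0724]
ee_rot: [0.707, 0.707, -0.014, -0.002]
ft_force: [0.9, 1.0, -0.6]
grip_width: 0.48
grasp_force: 30.6
clock: 24.42
position: [0.4564, -0.1441, 0.2269]
ee_rot: [0.707, 0.707, -0.013, -0.001]
ft_force: [0.8, -0.8, -1.4]
grip_width: 0.479
grasp_force: 30.7
clock: 24.83
position: [0.4579, -0.1431, 0.2844]
ee_rot: [0.707, 0.707, -0.013, -0.001]
ft_force: [-0.8, -0.1, -1.8]
grip_width: 0.476
grasp_force: 30.7
[ 0.4579 -0.1431  0.2844] [ 0.23  0.01 -0.04  1.76  0.02  1.39  0.19] tooly deg 0.0 down [-0.02  -0.017 -1.   ] F [-0.8 -0.1 -1.8] 24.8333
rows [ 1.0132  0.1921 -0.0606]
```

Jar is held at 30 N. I'll carry it over the well, staying high above the stop bottle. The well centre from the wrist view's mouth, floor and flange outline is about (0.5365, 0.264).

```bash
python3 -m crank '[[0.04,0,-0.02,0],[0.12,0.02,-0.04,0],[0.2,0.04,-0.06,0],[0.28,0.055,-0.06,0],[0.36,0.07,-0.06,0]]'
python3 -m crank '[[0.08,0.015,0,0],[0.16,0.03,0,0],[0.24,0.045,0,0],[0.32,0.06,0,0],[0.4,0.075,0,0]]'
python3 -m crank '[[0.08,0.015,0,0],[0.16,0.03,0,0],[0.22,0.04,0,0],[0.25,0.046,0,0],[0.25,0.046,0,0]]'
python3 -m crank '[[0,0,0,0],[0,0,0,0]]'
python3 s.py .5365 .264 .195
```

```text
clock: 25.25
position: [0.486, 0.0027, 0.3041]
ee_rot: [0.707, 0.707, -0.014, -0.002]
ft_force: [0.9, -0.5, -0.3]
grip_width: 0.482
grasp_force: 30.7
clock: 25.67
position: [0.5157, 0.1625, 0.3]
ee_rot: [0.707, 0.707, -0.015, -0.002]
ft_force: [0.7, 0.6, -1.6]
grip_width: 0.486
grasp_force: 30.7
clock: 26.08
position: [0.5336, 0.2639, 0.2976]
ee_rot: [0.705, 0.709, -0.015, -0.002]
ft_force: [-0.1, 0.4, -1.5]
grip_width: 0.474
grasp_force: 30.7
clock: 26.25
position: [0.5349, 0.2595, 0.2994]
ee_rot: [0.707, 0.707, -0.014, -0.001]
ft_force: [-0.4, 0.8, -0.8]
grip_width: 0.479
grasp_force: 30.7
[0.5349 0.2595 0.2994] [-0.24  0.29 -0.37  1.43  0.11  1.47 -0.61] tooly deg -0.1 down [-0.021 -0.019 -1.   ] F [-0.4  0.8 -0.8] 26.25
rows [0.0162 0.0095 0.2606]
```

```bash
python3 -m crank '[[0.016,0.0095,0.04,0],[0.016,0.0095,0.1,0],[0.016,0.0095,0.17,0],[0.016,0.0095,0.23,0],[0.016,0.0095,0.26,0]]'
python3 -m crank '[[0,0,0,0],[0,0,0,0],[0,0,0,0]]'
python3 s.py .5365 .264 .152
python3 - <<'E'
from workcell import imaging
from h import *
import pickle
c=imaging.camera("side");pickle.dump(c,open("sj.pkl","wb"))
hsv=cv2.cvtColor(c["color"],cv2.COLOR_RGB2HSV);m=cv2.inRange(hsv,(8,110,50),(28,255,255))
m[:260]=0;m[320:]=0;m[:,:320]=0;m[:,385:]=0
ys,xs=np.nonzero(m)
for r in range(ys.min(),ys.max()+1,2):
    q=xs[ys==r]
    if len(q):print(r,q.min(),q.max(),end=" | ")
print();print(proj(c,(.5365,.264,.1335)),proj(c,(.5365,.264,.114)),proj(c,(.5365+.0215,.264,.1335)),proj(c,(.5365-.0215,.264,.1335)))
E
```

```text
clock: 26.67
position: [0.5357, 0.2631, 0.193]
ee_rot: [0.708, 0.706, -0.015, -0.001]
ft_force: [-0.6, -0.7, -1.6]
grip_width: 0.481
grasp_force: 30.6
clock: 26.92
position: [0.5373, 0.2658, 0.198]
ee_rot: [0.707, 0.707, -0.012, -0.0]
ft_force: [0.7, -0.5, -0.6]
grip_width: 0.485
grasp_force: 30.7
[0.5373 0.2658 0.198 ] [-0.24  0.35 -0.37  1.56  0.13  1.28 -0.63] tooly deg -0.0 down [-0.018 -0.016 -1.   ] F [ 0.7 -0.5 -0.6] 26.9167
rows [-2.600e-03  1.000e-04  1.151e-01]
260 344 361 | 262 344 361 | 264 344 362 | 266 344 362 | 268 344 362 | 270 344 362 | 272 344 362 | 274 344 361 | 276 343 361 | 278 343 361 | 280 345 360 | 282 345 360 | 284 345 360 | 286 345 360 | 288 345 360 | 290 345 360 | 292 347 358 | 
[352.74179322 289.86670648] [352.59100001 296.49983642] [343.01533544 289.903926  ] [362.47772125 289.82945073]
```

In the side view the jar spans columns 345–360 (centre 352.6), matching the well's centre column of about 352.7. I'll lower it slowly.

```bash
python3 -m crank '[[-0.002,0,0.02,0],[-0.002,0,0.04,0],[-0.002,0,0.06,0],[-0.002,0,0.07,0],[-0.002,0,0.07,0]]'
python3 -m crank '[[0,0,0.01,0],[0,0,0.02,0],[0,0,0.03,0],[0,0,0.035,0],[0,0,0.035,0]]'
python3 s.py .5365 .264 .147
```

```text
clock: 27.38
position: [0.5352, 0.2641, 0.1665]
ee_rot: [0.707, 0.707, -0.014, -0.001]
ft_force: [-0.5, -0.3, -0.9]
grip_width: 0.477
grasp_force: 30.7
clock: 27.8
position: [0.5354, 0.2641, 0.1535]
ee_rot: [0.707, 0.707, -0.014, -0.001]
ft_force: [0.3, 0.0, -1.4]
grip_width: 0.477
grasp_force: 30.7
[0.5354 0.2641 0.1535] [-0.24  0.38 -0.37  1.62  0.15  1.2  -0.64] tooly deg 0.0 down [-0.021 -0.018 -1.   ] F [ 0.3  0.  -1.4] 27.8
rows [-0.      0.0032  0.0163]
```

```bash
python3 -m crank '[[0,0.002,0.005,0],[0,0.002,0.009,0],[0,0.002,0.012,0],[0,0.002,0.012,0],[0,0.002,0.012,0]]'
python3 -m crank '[[0,0,0.002,0],[0,0,0.004,0],[0,0,0.006,0],[0,0,0.006,0],[0,0,0.006,0]]'
python3 s.py .5365 .264 .147
```

```text
clock: 28.22
position: [0.5363, 0.2642, 0.1493]
ee_rot: [0.707, 0.707, -0.013, -0.001]
ft_force: [-0.6, -0.1, -1.1]
grip_width: 0.48
grasp_force: 30.7
clock: 28.63
position: [0.5364, 0.2643, 0.1481]
ee_rot: [0.707, 0.707, -0.013, -0.001]
ft_force: [-3.4, -1.1, 7.1]
grip_width: 0.478
grasp_force: 31.4
[0.5364 0.2643 0.1481] [-0.24  0.39 -0.37  1.62  0.15  1.18 -0.64] tooly deg 0.0 down [-0.019 -0.017 -1.   ] F [-3.4 -1.1  7.1] 28.6333
rows [-0.0008  0.0002  0.0026]
```

Contact at TCP 0.148 means the jar base is on the well floor (about 0.0865). Release and withdraw upward.

```bash
python3 -m crank '[[0,0,-0.002,0],[0,0,-0.002,0],[0,0,-0.002,0]]' 0.15
python3 -m crank '[[0,0,-0.002,0],[0,0,-0.002,0],[0,0,-0.002,0],[0,0,-0.002,0]]' 0.5
python3 -m crank '[[0,0,-0.03,0],[0,0,-0.08,0],[0,0,-0.14,0],[0,0,-0.2,0],[0,0,-0.26,0]]'
python3 -m crank '[[0,0,-0.08,0],[0,0,-0.14,0],[0,0,-0.14,0],[0,0,-0.14,0],[0,0,-0.14,0]]'
python3 -m crank '[[-0.1,0,0,0],[-0.2,0,0,0],[-0.3,0,0,0],[-0.3,0,0,0],[-0.3,0,0,0]]'
python3 s.py
python3 - <<'E'
from workcell import imaging
from h import *
import pickle
I={n:imaging.camera(n) for n in("side","top")}
P={}
for n,(x,y,w,h) in(("side",(325,250,60,60)),("top",(235,235,65,60))):
    c=I[n];hsv=cv2.cvtColor(c["color"][y:y+h,x:x+w],cv2.COLOR_RGB2HSV);m=cv2.inRange(hsv,(8,110,50),(28,255,255));_,l,s,ce=cv2.connectedComponentsWithStats(m)
    i=1+s[1:,4].argmax();ys,xs=np.nonzero(l==i);print(n,s[i]+np.array([x,y,0,0,0]),[(r+y,xs[ys==r].min()+x,xs[ys==r].max()+x) for r in range(ys.min(),ys.max()+1,4)])
    print("pred lid",proj(c,(.5365,.264,.197)),"at well mouth",proj(c,(.5365,.264,.114)))
E
```

```text
clock: 28.88
position: [0.5363, 0.2642, 0.1477]
ee_rot: [0.707, 0.707, -0.013, -0.001]
ft_force: [-0.4, -0.2, -0.1]
grip_width: 0.575
grasp_force: 0.0
clock: 29.22
position: [0.5363, 0.2642, 0.1485]
ee_rot: [0.707, 0.707, -0.013, -0.001]
ft_force: [0.7, -0.5, -0.5]
grip_width: 0.75
grasp_force: 0.0
clock: 29.63
position: [0.5383, 0.266, 0.2547]
ee_rot: [0.707, 0.707, -0.013, -0.001]
ft_force: [1.0, 0.4, 0.4]
grip_width: 0.749
grasp_force: 0.0
clock: 30.05
position: [0.5393, 0.2668, 0.3083]
ee_rot: [0.707, 0.707, -0.013, -0.001]
ft_force: [0.1, 0.5, -0.9]
grip_width: 0.748
grasp_force: 0.0
clock: 30.47
position: [0.5395, 0.1438, 0.3097]
ee_rot: [0.709, 0.705, -0.014, -0.001]
ft_force: [-0.1, 0.5, -0.6]
grip_width: 0.749
grasp_force: 0.0
[0.5395 0.1438 0.3097] [-0.08  0.2  -0.31  1.51  0.07  1.47 -0.4 ] tooly deg -0.3 down [-0.021 -0.019 -1.   ] F [-0.1  0.5 -0.6] 30.4667
side [344 263  18  41 559] [(263, np.int64(350), np.int64(356)), (267, np.int64(346), np.int64(360)), (271, np.int64(345), np.int64(361)), (275, np.int64(345), np.int64(361)), (279, np.int64(348), np.int64(358)), (283, np.int64(352), np.int64(358)), (287, np.int64(349), np.int64(360)), (291, np.int64(345), np.int64(360)), (295, np.int64(345), np.int64(360)), (299, np.int64(344), np.int64(360)), (303, np.int64(348), np.int64(359))]
pred lid [353.25643232 267.2286319 ] at well mouth [352.59100001 296.49983642]
top [254 255  18  35 384] [(255, np.int64(259), np.int64(264)), (259, np.int64(255), np.int64(268)), (263, np.int64(255), np.int64(267)), (267, np.int64(256), np.int64(268)), (271, np.int64(256), np.int64(269)), (275, np.int64(256), np.int64(270)), (279, np.int64(256), np.int64(267)), (283, np.int64(256), np.int64(260)), (287, np.int64(258), np.int64(270))]
pred lid [261.40120061 258.71838143] at well mouth [263.7178687  278.72250945]
```

The jar stands upright at the predicted place: the lid top is at row 263 in the side view, and its columns are centred on 353 there and 261 in the top view. The floor contact height confirms the insert is home, so I'll hand in.

```bash
python3 -m crank '[[0,0,0,0],[0,0,0,0],[0,0,0,0],[0,0,0,0],[0,0,0,0]]'
python3 -c "
from workcell import manip
print(manip.hand_in())"
```

```text
clock: 30.98
position: [0.5395, 0.1474, 0.3105]
ee_rot: [0.707, 0.707, -0.013, -0.001]
ft_force: [0.6, -0.7, 0.6]
grip_width: 0.75
grasp_force: 0.0
the job is handed in; nothing more can be done
None
```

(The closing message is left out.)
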